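# Tare the portioning scale

### The arm

A 6-joint arm with a two-finger parallel gripper is mounted at the origin on the work surface. World frame = base frame: x ahead of the robot, y to its left, z up, the work surface at z = 0. Lengths are in m, angles in rad, forces in N, time in s.
With the tool pointing down it reaches from about 0.35 to 0.975 m from the base axis. Payload 4.9 kg.
Tool frame: the origin (TCP) lies on the centre line of the jaws, within the pads' length; the fingertips stand ctrl.nose_length ahead of it and the grasp point (between the pads) lies 2 mm behind it (ctrl.nose_length is the distance from the TCP to the fingertips, in m); z points along the fingers, y is the direction in which the jaws open and shut (so a half turn about z gives the same grasp; the last joint's range is limited). The gripper opens to 85 mm and grips with 20 to 120 N. Pads are 22 mm wide; open, the fingers measure 114 mm over their backs; the gripper's body (76 mm by 85 mm) begins 54 mm behind the grasp point. The pads swing forward as they close: fully open they stand 13 mm farther back than shut.
Start: joints at [-1.37, 0.053, 1.613, -0, 1.476, -0.119], TCP at [0.196, -0.593, 0.248] pointing down, gripper open.
Joint ranges: [-3.01, 3.01], [-1.01, 2.22], [0.06, 2.58], [-1.02, 4.17], [0.09, 2.62], [-3.14, 3.14]. Speed limits (rad/s): [2.57, 2.57, 3.14, 3.14, 3.14, 3.14].

### API

Orientations are given as a rotation vector (axis times angle).
In Python, from station import sensors, get_image, order, ctrl gives the robot as it stands.
- The arm moves only by the tool move_arm, never from a script. Its argument "increments" is a list of rows, each a list of 5 numbers: the shift along the tool's x, y, z in cm, then the turn about the tool's z in degrees, then the finger opening in cm, from 0 to 8.54. In form: [[dx, dy, dz, twist, gripper], ...]. A call has 1 to 5 rows; each row is the pose to reach, as a shift and turn from the pose commanded when the call began, along the tool's axes at that moment; what a row does not reach only later rows make up. A row lasts 1/8 s, in which the tool goes at most 62.5 mm and 10.7 degrees, less where a joint would pass 70% of its speed; a pose out of reach is approached as far as the arm can. A call with a gripper value outside its range is refused whole. The fingers move at their own pace and stop on an object; "newtons" is the grip in N (left out, the last holds). Time passes only in rows, so rows that repeat a pose let the fingers close. It gives the time, the measured TCP pose, the force and the opening at its end, in the units of the state.
- sensors.get_obs(): the state, without advancing time (a new reading comes with each control period).
- get_image(name): name is "scene" or "top" or "wrist"; returns a dict with "image" (420x560x3 uint8, red, green, blue), "K" (3x3 intrinsics, pixels), "D" ([k1, k2, p1, p2, k3] as OpenCV has them; the pictures are not rectified), "R" (3x3) and "t" (3): a world point X has camera coordinates R X + t. Camera axes: x right, y down, z forward; pixel columns grow to the right and rows downward; lengths in m; the calibration is good to about 2 mm. A picture is of the moment at which its call begins. There is no depth.
- order.finish_job(): hands the job in, once; it reports no verdict.
The state is a dict: "t": time; "q": joint angles; "dq": joint speeds; "effort": joint torques, N m; "tool_pos": TCP position; "tool_rot": TCP orientation; "contact_force": force on the tool from outside, world axes, zero at the start; "wrist_torque": the same for the moment, N m; "opening": finger opening in m.
Only numpy, scipy, OpenCV 4.12 (cv2) and the standard library are available. Lean on these libraries where they do the work, as an engineer would, in place of code of your own. Each camera call takes 0.05 s, during which the arm holds its last target.

### The job

The empty dish is on the bench scale, ready for portioning dried fruit. Tare the scale with the fingertips: press the long bar key fully down and keep it down for at least a second, let it come up, then press the square key fully down to store the value and let it come up. Press gently, do not press the two round keys, keep off the weighing pan, and leave the dish, jar, scoop and orange slice where they are.

Things in the scene. Friction and masses are not known exactly. Their poses are not given: they have to be found in the camera images.
- scale: White bench scale bolted to the table, 320 mm front to back (its x), 250 mm wide (its y), top 50 mm above the table. Origin at the centre of its footprint on the table; x points from the keypad end to the pan end. A row of four black keys, 50 mm apart, lies across the keypad end, 115 mm on the -x side of the origin, at y = -75, -25, 25 and 75 mm; which key is in which place varies. A flat dark display lies between the keys and the pan
- pan: The scale's steel weighing pan, 180 mm (x) by 230 mm (y), its top 64 mm above the table; centre 60 mm on the +x side of the scale's origin. Its own origin is 50 mm above the table
- bar_key_top (a point): The bar key: the only long key, a black bar 18 mm wide and 44 mm long, its length running front to back (along the scale's x). Point at the centre of the key's top face, 66 mm above the table when up (16 mm above the scale's top around it); z is up
- bar_key (a joint): Travel of the bar key: 0 = up, grows as it is pressed, 0.008 m = fully down against a hard stop; it counts as pressed from 0.005 m. Sprung: starts to give at about 1.6 N, 4.4 N at 0.005 m, 6 N when fully down, comes back up by itself
- square_key_top (a point): The square key: black, 26 x 26 mm. Point at the centre of the key's top face, 66 mm above the table when up (16 mm above the scale's top around it); z is up
- square_key (a joint): Travel of the square key: 0 = up, grows as it is pressed, 0.008 m = fully down against a hard stop; it counts as pressed from 0.005 m. Sprung: starts to give at about 1.6 N, 4.4 N at 0.005 m, 6 N when fully down, comes back up by itself
- big_round_key_top (a point): The big round key: black disc, 30 mm across. Point at the centre of the key's top face, 66 mm above the table when up (16 mm above the scale's top around it); z is up
- big_round_key (a joint): Travel of the big round key: 0 = up, grows as it is pressed, 0.008 m = fully down against a hard stop; it must not go down more than 0.002 m. Sprung: starts to give at about 1.6 N, 4.4 N at 0.005 m, 6 N when fully down, comes back up by itself
- small_round_key_top (a point): The small round key: black disc, 18 mm across. Point at the centre of the key's top face, 66 mm above the table when up (16 mm above the scale's top around it); z is up
- small_round_key (a joint): Travel of the small round key: 0 = up, grows as it is pressed, 0.008 m = fully down against a hard stop; it must not go down more than 0.002 m. Sprung: starts to give at about 1.6 N, 4.4 N at 0.005 m, 6 N when fully down, comes back up by itself
- bar_base: The grey housing plate under the bar key, 52 x 36 mm, 1.6 mm thick, flat on the scale's top; the origin is the centre of the plate's underside, 50 mm above the table; it carries the bar key
- square_base: The grey housing plate under the square key, 52 x 36 mm, 1.6 mm thick, flat on the scale's top; the origin is the centre of the plate's underside, 50 mm above the table; it carries the square key
- big_round_base: The grey housing plate under the big round key, 52 x 36 mm, 1.6 mm thick, flat on the scale's top; the origin is the centre of the plate's underside, 50 mm above the table; it carries the big round key
- small_round_base: The grey housing plate under the small round key, 52 x 36 mm, 1.6 mm thick, flat on the scale's top; the origin is the centre of the plate's underside, 50 mm above the table; it carries the small round key
- dish: Empty round steel dish standing loose on the pan, 150 mm across the rim, 35 mm high, so its rim is about 99 mm above the table; origin at the centre of its underside
- jar: Loose glass jar with a metal lid standing on the table beside the scale, 64 mm across, 80 mm high; origin at the centre of its underside
- scoop: Loose white plastic scoop lying on the table on the other side of the scale, 200 mm long (along its x, grey handle to -x), 70 mm wide, 35 mm high; origin on its underside, 10 mm ahead of the blade's back wall
- slice: Loose dried orange slice lying on the table beside the scale, 68 mm across, 6 mm thick; origin at the centre of its underside
Things that resemble listed ones, but are neither listed nor needed, are in the scene too. What is meant by the dish is not green, red or yellow, and is the smaller of those in its own colour.

How it is judged:
On the way, in this order (a step that is already met when the one before it is completed fails the run):
1. the bar key is held fully down (within 3 mm) for 0.8 s, the square key being up (value of joint bar_key above 0.005 m and value of joint square_key below 0.002 m), for 0.8 s.
2. the bar key is up again (value of joint bar_key below 0.001 m and value of joint square_key below 0.002 m), for 0.05 s.
3. the square key is pressed fully down (within 3 mm), the bar key being up (value of joint square_key above 0.005 m and value of joint bar_key below 0.002 m), for 0.05 s.
At the end, for the whole second after the job is handed in: All four keys are up (within 1 mm), and the dish, jar, scoop and slice are at rest within 15 mm of where they started (value of joint each of bar_key, square_key, big_round_key, small_round_key below 0.001 m and distance of each of dish, jar, scoop, slice from where it was at the start of the episode below 0.015 m and linear speed of each of dish, jar, scoop, slice below 0.02 m/s); the robot touches nothing.
It fails at once if the big round key is pressed (more than 2 mm) (value of joint big_round_key above 0.002 m).
It fails at once if the small round key is pressed (more than 2 mm) (value of joint small_round_key above 0.002 m).
It fails at once if the robot touches the weighing pan (more than 1 N) (contact force between any of the fingers, the arm and pan above 1 N).
It fails at once if a key or the scale is pressed with more than 30 N (contact force between any of the fingers, the arm and bar_base above 30 N or contact force between any of the fingers, the arm and square_base above 30 N or contact force between any of the fingers, the arm and scale above 30 N).
It fails at once if the dish, jar, scoop or orange slice is moved or lifted more than 15 mm (distance of any of dish, jar, scoop, slice from where it was at the start of the episode above 0.015 m).
It also fails if it takes over 40 s, if anything falls off the work surface, if the arm or the gripper's body presses on something with over 40 N, if the wrist force passes 120 N, or if a joint passes its speed limit or range.

## Working session

There is one attempt and no reset: what is moved stays moved. The work goes in short steps, Python scripts to look and compute and a tool call to move; the robot and the scene stay as the last step left them, time stands still between calls to the robot, and variables do not carry over. Pictures are saved under pics/ and viewed, and the job is handed in when it is done.

Besides the shell and the picture viewer there is one more tool, called after "Request:" in YAML: its name, and indented under it one key for each argument. move_arm: Moves the arm, as the interface text tells. Its arguments: {"type":"object","properties":{"increments":{"type":"array"},"newtons":{"type":"number"}},"required":["increments"]}

```bash
mkdir -p pics; python3 - <<'E'
from station import sensors, get_image, order, ctrl
import cv2
print(sensors.get_obs(), ctrl.nose_length)
for n in ["scene","top","wrist"]:
    d=get_image(n); cv2.imwrite(f"pics/{n}0.png",d["image"][:,:,::-1]); print(n,d["K"],d["D"],d["R"],d["t"])
E
```

```text
{'t': 0.0, 'q': array([-1.37000526e+00,  5.33764345e-02,  1.61427648e+00, -6.26637676e-06,
        1.47602126e+00, -1.19016021e-01]), 'dq': array([ 1.64764884e-03,  9.67466257e-04, -1.05952501e-04,  9.95480139e-04,
        5.34335215e-05, -2.12187134e-03]), 'effort': array([ 9.73167880e-04, -3.93680799e+01, -3.70177352e+01, -1.75201790e-04,
        7.02461286e-03,  9.35052782e-06]), 'tool_pos': array([ 0.19636114, -0.59273466,  0.24706132]), 'tool_rot': array([-3.09946109e+00, -4.99883575e-01,  1.43345332e-04]), 'contact_force': array([-0.03295174,  0.09924703, -0.30543867]), 'wrist_torque': array([-0.04099552,  0.03019782, -0.00628802]), 'opening': 0.08556127814039356} 0.017
scene [[396.17535133   0.         282.63889692]
 [  0.         396.17535133 214.0326632 ]
 [  0.           0.           1.        ]] [-0.04546233  0.          0.          0.          0.        ] [[ 0.62597052  0.77977424 -0.01063211]
 [ 0.59117542 -0.4833745  -0.64564752]
 [-0.5085986   0.39787087 -0.76356155]] [-0.37372607 -0.27219115  1.43026658]
top [[526.24299977   0.         281.18346477]
 [  0.         526.24299977 199.39538101]
 [  0.           0.           1.        ]] [-0.06045489  0.          0.          0.          0.        ] [[-0.00633577 -0.99996529 -0.00541025]
 [-0.97278149  0.00741662 -0.23160562]
 [ 0.2316377   0.00379559 -0.97279472]] [0.05125421 0.56396601 1.217464  ]
wrist [[308.21294383   0.         280.67933783]
 [  0.         308.21294383 203.97889853]
 [  0.           0.           1.        ]] [-0.05932913  0.          0.          0.          0.        ] [[ 0.31431275 -0.94931615 -0.00251882]
 [-0.90206716 -0.29949347  0.3107708 ]
 [-0.29577411 -0.09540708 -0.95048154]] [-0.6236893  -0.0411914   0.38019184]
```

View pics/top0.png

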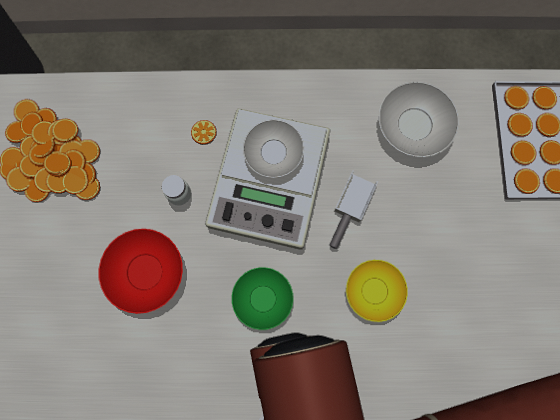

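View pics/scene0.png

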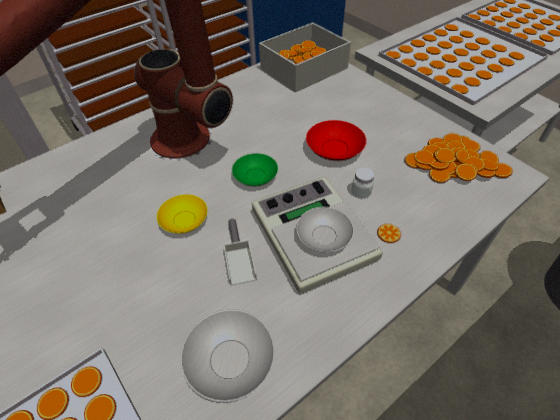

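View pics/wrist0.png

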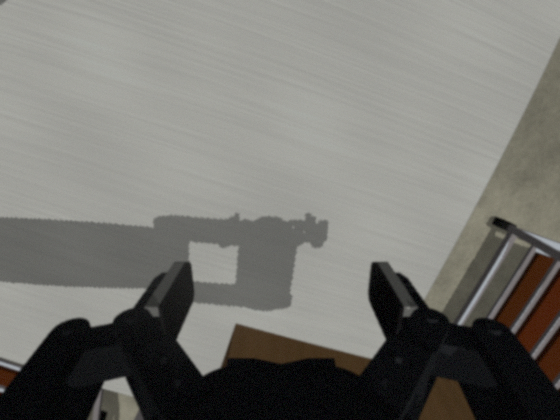

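The top picture shows the scale at about (268,180), with the bar key at (228,211), small round at (248,216), big round at (268,221) and square at (288,225). The jar is at (175,188), the scoop at (352,210) and the slice at (204,131). Next I'll zoom in to measure them.

```bash
cat > h.py <<'E'
import numpy as np, cv2
from station import sensors, get_image, order, ctrl
def p2w(d,uv,z):
    n=cv2.undistortPoints(np.array([[uv]],float),d["K"],np.array(d["D"]))[0,0]
    R=np.array(d["R"]);t=np.array(d["t"]); c=-R.T@t; r=R.T@np.array([n[0],n[1],1]); return c+r*(z-c[2])/r[2]
def w2p(d,X):
    rv=cv2.Rodrigues(np.array(d["R"]))[0]
    return cv2.projectPoints(np.array(X,float).reshape(-1,1,3),rv,np.array(d["t"]),d["K"],np.array(d["D"]))[0][:,0]
E
python3 - <<'E'
from h import *
for n,(x0,y0,x1,y1),s in [("top",(200,185,310,255),7),("scene",(245,170,345,235),8)]:
    d=get_image(n); im=np.ascontiguousarray(d["image"][:,:,::-1])
    cv2.imwrite(f"pics/{n}_zoom.png",cv2.resize(im[y0:y1,x0:x1],None,fx=s,fy=s,interpolation=cv2.INTER_CUBIC))
    g=im.max(2); m=((g<45)).astype(np.uint8); m[:y0]=0;m[y1:]=0;m[:,:x0]=0;m[:,x1:]=0
    k,l,st,c=cv2.connectedComponentsWithStats(m)
    for i in range(1,k):
        if st[i,4]>15: print(n,c[i],st[i],p2w(d,c[i],.066).round(4))
E
```

```text
top [237.49382716 190.83950617] [233 185  11  13  81] [0.5868 0.1543 0.066 ]
top [288.26506024 202.02409639] [283 196  11  13  83] [0.5577 0.0301 0.066 ]
top [227.41984733 211.22900763] [222 202  11  19 131] [0.5358 0.1782 0.066 ]
top [246.97368421 216.05263158] [244 213   7   7  38] [0.5235 0.1305 0.066 ]
top [267.07446809 220.27659574] [262 215  11  12  94] [0.5127 0.0818 0.066 ]
top [287.18867925 224.90566038] [282 219  11  13 106] [0.501  0.0332 0.066 ]
scene [317.81707317 187.18292683] [312 182  12  12  82] [0.5432 0.1779 0.066 ]
scene [302.61290323 192.38709677] [300 190   6   6  31] [0.5308 0.1292 0.066 ]
scene [287.55844156 197.85714286] [283 194  10   9  77] [0.5197 0.0813 0.066 ]
scene [271.82894737 203.28947368] [267 199  11  10  76] [0.5075 0.0331 0.066 ]
scene [323.74285714 202.54285714] [320 199   9   7  35] [0.5995 0.15   0.066 ]
scene [284.        217.7962963] [280 213  10  10  54] [0.5716 0.0262 0.066 ]
```

```bash
ls pics
```

```text
scene0.png
scene_zoom.png
top0.png
top_zoom.png
wrist0.png
```

View pics/top_zoom.png

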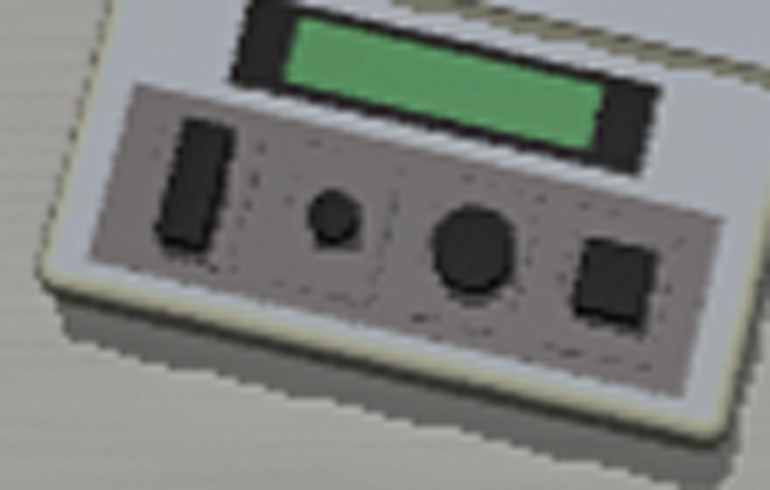

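View pics/scene_zoom.png

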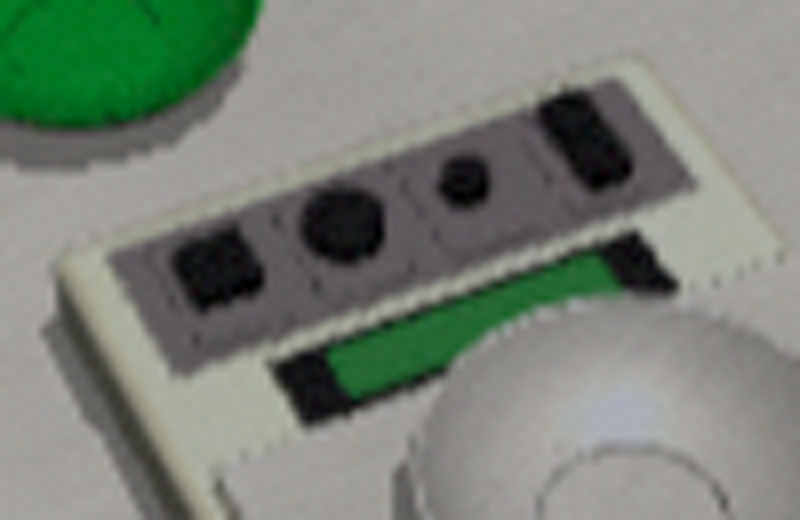

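Request:
move_arm:
  increments:
    - [3.8,-4.16,0,0,0]
    - [7.6,-8.32,0,0,0]
    - [11.4,-12.5,0,0,0]
    - [15.2,-16.6,0,0,0]
    - [19,-20.8,0,0,0]
  newtons: 20

```text
t: 0.88
tool_pos: [0.3119, -0.3344, 0.2483]
tool_rot: [3.101, 0.499, 0.001]
contact_force: [0.8, -0.5, 1.1]
opening: -0.0002
```

Request:
move_arm:
  increments:
    - [3.8,-4.16,0,0,0]
    - [7.6,-8.32,0,0,0]
    - [11.4,-12.5,0,0,0]
    - [15.2,-16.6,0,0,0]
    - [19,-20.8,0,0,0]

```text
t: 1.5
tool_pos: [0.4269, -0.0772, 0.2486]
tool_rot: [3.101, 0.5, 0.002]
contact_force: [0.6, -0.5, -0.2]
opening: 0.0004
```

Request:
move_arm:
  increments:
    - [0,0,0,8,0]
    - [0,0,0,16,0]
    - [0,0,0,24,0]
    - [0,0,0,32,0]
    - [0,0,0,32,0]

```text
t: 2.12
tool_pos: [0.4264, -0.0789, 0.2483]
tool_rot: [-3.12, 0.371, 0.0]
contact_force: [-1.2, -0.1, 0.3]
opening: 0.0001
```

```bash
cat > go.py <<'E'
from h import *
import sys
from scipy.spatial.transform import Rotation as Ro
def go(x,y,z):
    o=sensors.get_obs(); R=Ro.from_rotvec(o["tool_rot"]).as_matrix()
    print(o["t"],o["tool_pos"].round(4),"yaw",np.degrees(np.arctan2(R[1,0],R[0,0])).round(2),"F",o["contact_force"].round(2),"op",round(o["opening"],4),"q",o["q"].round(2))
    print("cm",((R.T@(np.array([x,y,z])-o["tool_pos"]))*100).round(2), "tilt",R[:,2].round(4))
if __name__=="__main__": go(*map(float,sys.argv[1:4]))
E
python3 go.py 0.5395 0.178 0.11
```

```text
2.125 [ 0.4264 -0.0789  0.2483] yaw -13.58 F [-1.15 -0.13  0.29] op 0.0001 q [-0.35 -0.43  2.04  0.    1.54  1.45]
cm [  4.97 -27.62  13.83] tilt [-1.e-04  1.e-04 -1.e+00]
```

Request:
move_arm:
  increments:
    - [1,-5.5,0,0,0]
    - [2,-11,0,0,0]
    - [3,-16.5,0,0,0]
    - [4,-22,0,0,0]
    - [4.97,-27.6,0,0,0]

```text
t: 2.75
tool_pos: [0.5406, 0.1793, 0.2483]
tool_rot: [3.12, -0.37, 0.001]
contact_force: [1.5, -0.5, 0.2]
opening: 0.0006
```

Request:
move_arm:
  increments:
    - [0,0,4.5,0,0]
    - [0,0,9,0,0]
    - [0,0,13,0,0]
    - [0,0,13,0,0]
    - [0,0,13,0,0]

```text
t: 3.38
tool_pos: [0.541, 0.1777, 0.1201]
tool_rot: [-3.119, 0.373, -0.003]
contact_force: [0.2, -0.1, 0.7]
opening: -0.0001
```

```bash
python3 go.py 0.5395 0.178 0.083
python3 - <<'E'
from h import *
o=sensors.get_obs();p=o["tool_pos"]+[0,0,-.017]
for n,b in [("wrist",None),("top",None),("scene",None)]:
    d=get_image(n); im=np.ascontiguousarray(d["image"][:,:,::-1])
    X=[[.5395,.178,.066],[.5043,.0332,.066],p]
    print(n,w2p(d,X))
    for q in w2p(d,X): cv2.drawMarker(im,tuple(int(v) for v in q.round()),(0,0,255),0,6)
    if n!="wrist":
        q=w2p(d,X)[0].astype(int); im=cv2.resize(im[q[1]-50:q[1]+50,q[0]-65:q[0]+65],None,fx=6,fy=6)
    cv2.imwrite(f"pics/{n}1.png",im)
E
```

```text
3.375 [0.541  0.1777 0.1201] yaw -13.62 F [ 0.2  -0.12  0.69] op -0.0001 q [0.19 0.03 1.85 0.   1.25 2.  ]
cm [-0.16  0.01  3.71] tilt [ 2.3e-03  4.0e-04 -1.0e+00]
wrist [[280.21443496 236.77583623]
 [507.02560333 235.95569128]
 [279.92566453 263.23652348]]
top [[227.51432337 209.75155765]
 [287.1912977  223.56752343]
 [226.03198793 205.79199265]]
scene [[317.00082241 186.46270403]
 [271.18514978 202.62777758]
 [317.96848805 177.87672658]]
```

View pics/wrist1.png

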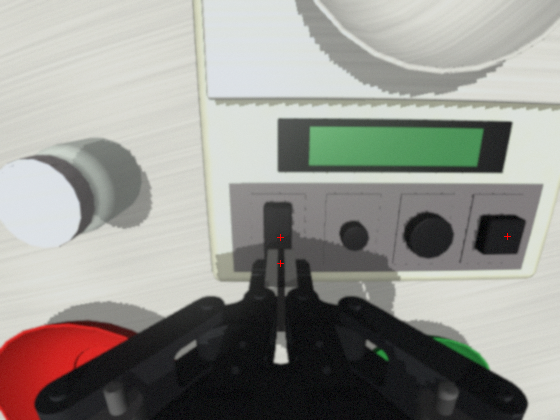

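View pics/scene1.png

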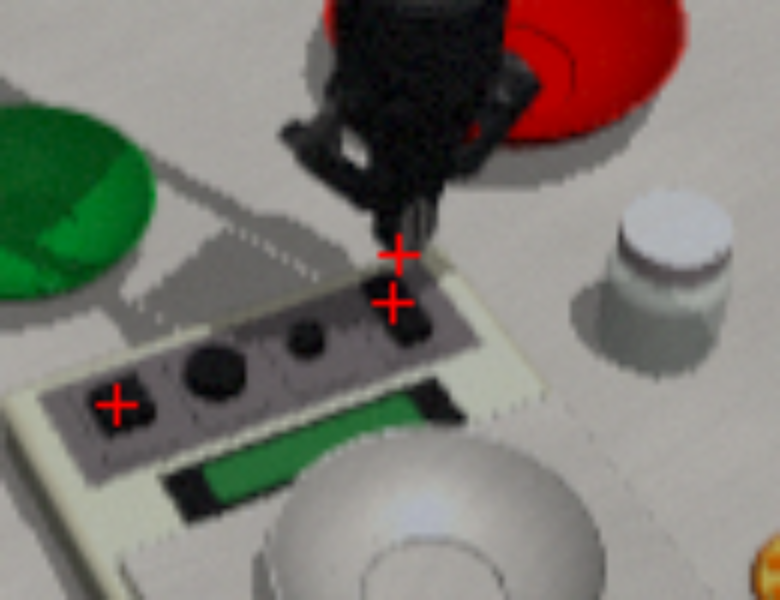

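The wrist picture shows the bar key at about (278,235), under the closed fingers at (281,263). The predicted key marks agree to within 2–3 mm. I'll go down until contact.

Request:
move_arm:
  increments:
    - [-0.15,0,1.5,0,0]
    - [-0.15,0,3,0,0]
    - [-0.15,0,3.4,0,0]
    - [-0.15,0,3.4,0,0]

```text
t: 4.03
tool_pos: [0.538, 0.1778, 0.0835]
tool_rot: [3.119, -0.374, -0.003]
contact_force: [-0.5, 0.4, 0.6]
opening: -0.0001
```

```bash
python3 go.py 0.5395 0.178 0.077
```

```text
4.025 [0.538  0.1778 0.0835] yaw -13.67 F [-0.52  0.41  0.57] op -0.0001 q [0.19 0.08 1.88 0.   1.19 2.  ]
cm [ 0.14 -0.06  0.65] tilt [-1.7e-03 -3.0e-04 -1.0e+00]
```

Request:
move_arm:
  increments:
    - [0,0,0.2,0,0]
    - [0,0,0.4,0,0]
    - [0,0,0.4,0,0]

```text
t: 4.4
tool_pos: [0.539, 0.178, 0.0809]
tool_rot: [-3.119, 0.374, -0.002]
contact_force: [-0.1, -0.6, 3.1]
opening: -0.0001
```

Request:
move_arm:
  increments:
    - [0,0,0.15,0,0]
    - [0,0,0.3,0,0]
    - [0,0,0.3,0,0]

```text
t: 4.78
tool_pos: [0.539, 0.1779, 0.0777]
tool_rot: [-3.119, 0.374, -0.002]
contact_force: [0.4, -0.3, 4.5]
opening: -0.0
```

Request:
move_arm:
  increments:
    - [0,0,0.15,0,0]
    - [0,0,0.25,0,0]
    - [0,0,0.25,0,0]

```text
t: 5.15
tool_pos: [0.539, 0.178, 0.0753]
tool_rot: [-3.119, 0.374, -0.002]
contact_force: [-0.4, -0.3, 5.6]
opening: 0.0002
```

```bash
for i in 1 2 3;do python3 go.py 0.5395 0.178 0.076; done
```

```text
5.15 [0.539  0.178  0.0753] yaw -13.68 F [-0.42 -0.32  5.64] op 0.0002 q [0.19 0.09 1.88 0.   1.17 2.  ]
cm [ 0.05 -0.02 -0.07] tilt [ 1.1e-03  2.0e-04 -1.0e+00]
5.15 [0.539  0.178  0.0753] yaw -13.68 F [-0.42 -0.32  5.64] op 0.0002 q [0.19 0.09 1.88 0.   1.17 2.  ]
cm [ 0.05 -0.02 -0.07] tilt [ 1.1e-03  2.0e-04 -1.0e+00]
5.15 [0.539  0.178  0.0753] yaw -13.68 F [-0.42 -0.32  5.64] op 0.0002 q [0.19 0.09 1.88 0.   1.17 2.  ]
cm [ 0.05 -0.02 -0.07] tilt [ 1.1e-03  2.0e-04 -1.0e+00]
```

Request:
move_arm:
  increments:
    - [0,0,0.1,0,0]
    - [0,0,0.1,0,0]
    - [0,0,0.1,0,0]
    - [0,0,0.1,0,0]
    - [0,0,0.1,0,0]

```text
t: 5.78
tool_pos: [0.539, 0.178, 0.075]
tool_rot: [-3.119, 0.374, -0.001]
contact_force: [-1.8, 0.3, 9.0]
opening: 0.0001
```

Request:
move_arm:
  increments:
    - [0,0,0,0,0]
    - [0,0,0,0,0]
    - [0,0,0,0,0]
    - [0,0,0,0,0]
    - [0,0,0,0,0]

```text
t: 6.4
tool_pos: [0.539, 0.178, 0.075]
tool_rot: [-3.119, 0.374, -0.001]
contact_force: [-1.3, -0.4, 9.8]
opening: -0.0001
```

Request:
move_arm:
  increments:
    - [0,0,0,0,0]
    - [0,0,0,0,0]

```text
t: 6.65
tool_pos: [0.539, 0.1779, 0.075]
tool_rot: [-3.119, 0.374, -0.001]
contact_force: [-2.0, -1.2, 8.9]
opening: -0.0003
```

Request:
move_arm:
  increments:
    - [0,0,-1.5,0,0]
    - [0,0,-4,0,0]
    - [0,0,-5,0,0]
    - [0,0,-5,0,0]
    - [0,0,-5,0,0]

```text
t: 7.28
tool_pos: [0.5377, 0.1777, 0.1225]
tool_rot: [3.119, -0.374, -0.003]
contact_force: [-0.3, -0.1, -0.4]
opening: -0.0004
```

```bash
python3 go.py 0.5043 0.0332 0.12
```

```text
7.275 [0.5377 0.1777 0.1225] yaw -13.67 F [-0.31 -0.1  -0.4 ] op -0.0004 q [ 0.19  0.03  1.86 -0.    1.26  2.  ]
cm [ 0.17 14.83  0.27] tilt [-2.1e-03 -4.0e-04 -1.0e+00]
```

The bar key was held on its hard stop for about 1.5 s at roughly 9 N and has been released. Next I'll move to the square key.

Request:
move_arm:
  increments:
    - [0.1,5,0,0,0]
    - [0.1,10,0,0,0]
    - [0.1,14.8,0,0,0]
    - [0.1,14.8,0,0,0]
    - [0.1,14.8,0,0,0]

```text
t: 7.9
tool_pos: [0.5041, 0.034, 0.123]
tool_rot: [-3.119, 0.375, 0.002]
contact_force: [0.2, 0.1, 0.0]
opening: 0.0003
```

```bash
python3 go.py 0.5043 0.0332 0.083
python3 - <<'E'
from h import *
d=get_image("wrist"); im=np.ascontiguousarray(d["image"][:,:,::-1])
o=sensors.get_obs();p=o["tool_pos"]+[0,0,-.017]
for q in w2p(d,[[.5395,.178,.066],[.5043,.0332,.066],p]): cv2.drawMarker(im,tuple(int(v) for v in q.round()),(0,0,255),0,6)
cv2.imwrite("pics/wrist2.png",im)
E
```

```text
7.9 [0.5041 0.034  0.123 ] yaw -13.71 F [0.23 0.06 0.01] op 0.0003 q [-0.08 -0.12  2.    0.    1.26  1.73]
cm [0.04 0.07 4.  ] tilt [-1.2e-03  5.0e-04 -1.0e+00]
```

View pics/wrist2.png

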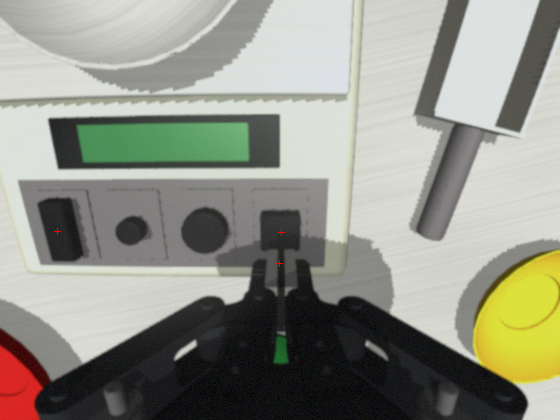

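The bar key at (60,228) is back up. The square key is at (280,230) and its mark at (281,232) agrees. I'll press it.

Request:
move_arm:
  increments:
    - [0,0,1.5,0,0]
    - [0,0,3,0,0]
    - [0,0,3.7,0,0]
    - [0,0,4.2,0,0]
    - [0,0,4.3,0,0]

```text
t: 8.57
tool_pos: [0.5043, 0.034, 0.0807]
tool_rot: [-3.119, 0.374, 0.002]
contact_force: [-2.2, 0.6, 2.4]
opening: 0.0
```

Request:
move_arm:
  increments:
    - [0,0,0.2,0,0]
    - [0,0,0.35,0,0]
    - [0,0,0.35,0,0]

```text
t: 8.95
tool_pos: [0.5049, 0.0338, 0.0778]
tool_rot: [-3.119, 0.374, -0.001]
contact_force: [-2.2, 0.4, 3.9]
opening: 0.0002
```

Request:
move_arm:
  increments:
    - [0,0,0.2,0,0]
    - [0,0,0.35,0,0]
    - [0,0,0.35,0,0]
    - [0,0,0.35,0,0]
    - [0,0,0.35,0,0]

```text
t: 9.57
tool_pos: [0.5049, 0.0338, 0.075]
tool_rot: [-3.119, 0.374, -0.001]
contact_force: [-4.9, 0.9, 9.7]
opening: 0.0002
```

Request:
move_arm:
  increments:
    - [0,0,0,0,0]
    - [0,0,0,0,0]

```text
t: 9.82
tool_pos: [0.5049, 0.0338, 0.075]
tool_rot: [-3.119, 0.374, -0.001]
contact_force: [-4.7, 0.7, 10.6]
opening: 0.0002
```

Full travel reached, so I'm lifting clear.

Request:
move_arm:
  increments:
    - [0,0,-1.5,0,0]
    - [0,0,-5,0,0]
    - [0,0,-9,0,0]
    - [0,0,-13,0,0]
    - [0,0,-13,0,0]

```text
t: 10.45
tool_pos: [0.5069, 0.0334, 0.2083]
tool_rot: [3.119, -0.374, 0.014]
contact_force: [1.0, -0.0, -0.5]
opening: -0.0
```

Request:
move_arm:
  increments:
    - [0,0,0,0,0]
    - [-6,0,0,0,0]
    - [-10,0,0,0,0]
    - [-10,0,0,0,0]
    - [-10,0,0,0,0]

```text
t: 11.08
tool_pos: [0.4073, 0.0573, 0.2028]
tool_rot: [3.119, -0.374, -0.002]
contact_force: [0.3, -0.2, -0.4]
opening: 0.0001
```

```bash
python3 go.py 0.5043 0.0332 0.083
python3 - <<'E'
from h import *
a=cv2.imread("pics/top0.png")
d=get_image("top"); im=np.ascontiguousarray(d["image"][:,:,::-1]); cv2.imwrite("pics/top3.png",im)
df=cv2.absdiff(a,im).max(2); 
for n,(x,y) in dict(dish=(273,150),jar=(175,190),scoop=(352,210),slice=(204,131)).items(): 
    A=a[y-40:y+40,x-32:x+32]; t=cv2.cvtColor(a,6)[y-25:y+25,x-25:x+25]; s=cv2.cvtColor(im,6)[y-35:y+35,x-35:x+35]
    r=cv2.matchTemplate(s,t,cv2.TM_CCOEFF_NORMED); print(n,cv2.minMaxLoc(r)[1::2])
w=get_image("wrist"); cv2.imwrite("pics/wrist3.png",w["image"][:,:,::-1])
E
```

```text
11.075 [0.4073 0.0573 0.2028] yaw -13.68 F [ 0.31 -0.21 -0.43] op 0.0001 q [-0.04 -0.47  2.14 -0.    1.48  1.77]
cm [10.01  0.05 11.97] tilt [-1.1e-03 -1.0e-04 -1.0e+00]
dish (0.9990035891532898, (10, 10))
jar (0.9995085000991821, (10, 10))
scoop (0.9995853900909424, (10, 10))
slice (0.9991217851638794, (10, 10))
```

View pics/wrist3.png

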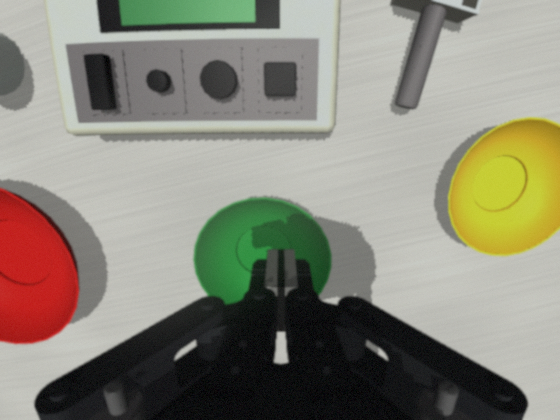

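View pics/top3.png

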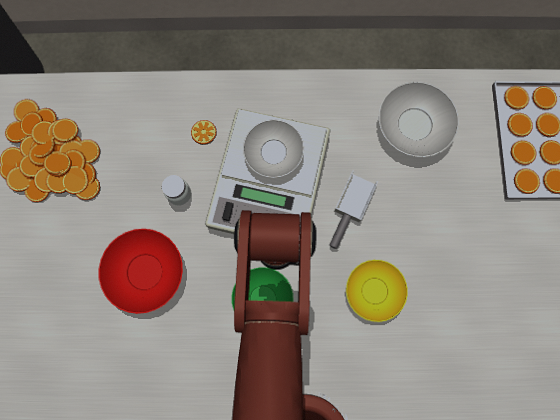

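The wrist picture shows all four keys at (100,80), (159,80), (219,79) and (280,79), apparently up. The fingers hang free about 0.19 m above the table, over the green bowl. The top picture shows the dish, jar, scoop and slice unmoved.

```bash
python3 -c "
from station import order
print(order.finish_job())"
```

```text
the job is handed in; nothing more can be done
None
```

I tared the scale and handed the job in; no verdict was reported. With the jaws shut, I held the bar key on its hard stop for about 1.5 s at 9–10 N and let it come up. I then pressed the square key to its stop, reading about 10.6 N, and lifted clear. Both forces are well under the 30 N limit. The whole job took about 11 s of the 40 s allowed.

**Last checks:**
- **Keys:** in the final wrist picture all four keys looked up. That is a check by eye; I had no reading of their travel.
- **Loose items:** the dish, jar, scoop and slice matched their starting places in the top picture, with no shift found.
- **Contact:** the gripper was free, with a residual force of about 0.5 N, which is noise level.

No check failed. The one disagreement was about 7 mm in x between the two cameras' key positions, which I put down to the visible sides of the keys. I used the average, and the wrist camera agreed with it to within 2–3 mm.

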